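# Set a board-holder jaw with its eccentric lever to a gauge bar

### The job

Set the board holder's jaw to the gauge bar. Turn the eccentric lever to open the jaw, lay the gauge bar flat on the bed lengthwise in the middle between jaw and fixed rail, turn the lever back until the gap just lets the bar slide freely (not pinched, and no more than 2.5 mm wider than the bar), then prove it by sliding the bar along the bed, without lifting it, out of the gap onto the long end of the base plate. Leave the bar lying flat there, wholly clear of the jaw and the rail, leave the jaw at that setting, and do not disturb the bottle, the screwdriver or the circuit board.

Things in the scene. Friction and masses are not known exactly. Their poses are not given: they have to be found in the camera images.
- jig: Board holder, fixed to the table: dark steel base plate 20 mm thick, from x = -103 to +47 mm and y = -75 to +205 mm in its own frame (z up, origin on the table plane, yaw up to 0.3 rad). A fixed rail stands on its +x side, a sliding jaw and the eccentric lever on its -x side. The gauge slides along y through the gap between rail and jaw; the long empty end is y = +45 to +205 mm.
- rail_top (a point): Middle of the top of the fixed aluminium rail, at x = +30, y = 0, z = 40 mm in the jig's frame. Rail: x = +20 to +40 mm, y = -45 to +45 mm, z = 20 to 40 mm. The aluminium jaw opposite, parallel to it, is 20 mm thick with the same length and height.
- bed_middle (a point): Point on the bed (top of the base plate, 20 mm above the table) midway along the rail and jaw, at x = +5, y = 0 mm in the jig's frame, that is 15 mm from the rail's inner face; axes as the jig's.
- jaw (a joint): Jaw position in m: gap between jaw and fixed rail = 22 mm + this value (0 to 16.9 mm); it grows as the jaw opens towards the jig's -x. The lever's eccentric disc drives it both ways: value = 13 mm per rad x lever angle. It always starts narrower than the gauge.
- cam (a joint): Lever angle in rad, 0 to 1.3; 0 = narrowest, growing as the lever turns clockwise seen from above (knob towards the jig's -x, the robot's side), which opens the gap. It stays where it is left; about 2 N at the knob turns it, more once the jaw squeezes something. 8 mm of knob travel changes the gap by 1 mm. Starts at 0.05 to 0.35.
- cam_pivot (a point): Top of the steel bolt head on the lever's vertical pivot axis, 56 mm above the table, at x = -62.5, y = 0 mm in the jig's frame. Below it the eccentric steel disc, 64 mm across (z = 20 to 40 mm). Flat lever bar 18 mm wide, z = 42 to 50 mm.
- lever_knob (a point): On the axis of the upright black cylindrical knob at the lever's end, 75 mm above the table: diameter 22 mm, z = 50 to 95 mm, 100 mm from the pivot axis. At lever angle q it lies from the pivot along (sin(0.5 - q), -cos(0.5 - q)) in the jig's x, y. Can be pushed with shut fingers or pinched from above.
- gauge: Loose aluminium gauge bar, 0.17 to 0.31 kg: bar 30 mm wide (own x), 100 mm long (own y), 20 mm high; on its middle stands an upright fin 14 mm thick (x), 40 mm long (y), from 20 to 75 mm high, to be gripped from above across its thickness or pushed. Origin at the centre of the underside, z up. It starts on the table on the robot's right; either end may go first.
- flux_bottle: Bystander: closed bottle 52 mm diameter, 120 mm high, standing on the robot's left; leave alone.
- screwdriver: Bystander: screwdriver lying beyond the jig; leave alone.
- circuit_board: Bystander: blue circuit board 100 x 140 mm, 10 mm high, lying on the far right; leave alone.

How it is judged:
By the outcome, as a careful person would: the job done as asked, in the order asked, and still so for the second after the job is handed in, with the robot touching nothing.
It also fails if it takes over 72 s, if anything falls off the work surface, if the arm or the gripper's body presses on something with over 40 N, if the wrist force passes 120 N, or if a joint passes its speed limit or range.

### The arm

A 6-joint arm with a two-finger parallel gripper is mounted at the origin on the work surface. World frame = base frame: x ahead of the robot, y to its left, z up, the work surface at z = 0. Lengths are in mm, angles in rad, forces in N, time in s.
With the tool pointing down it reaches from about 300 to 775 mm from the base axis. Payload 14.6 kg.
Tool frame: the origin (TCP) lies midway between the tips of the shut fingers; the grasp point (between the pads) lies 19 mm behind it (manip.hold_point_z is the distance from the TCP to the grasp point, in mm); z points along the fingers, y is the direction in which the jaws open and shut (so a half turn about z gives the same grasp; the last joint's range is limited). The gripper opens to 94 mm and grips with 3 to 60 N. Pads are 16 mm wide; open, the fingers measure 119 mm over their backs; the gripper's body (75 mm by 177 mm) begins 78 mm behind the grasp point.
Start: joints at [-1.304, 0.3, 1.521, -0, 1.321, -0.067], TCP at [180.192, -519.634, 205.446] pointing down, gripper open.
Joint ranges: [-3.03, 3.03], [-0.79, 2.21], [0.23, 2.52], [-1.04, 4.18], [0, 3.07], [-2.55, 2.55]. Speed limits (rad/s): [2.22, 2.22, 2.57, 3.14, 3.14, 3.14].

### API

Orientations are given as [roll, pitch, yaw] about the fixed x, y, z axes, in that order (R = Rz(yaw) Ry(pitch) Rx(roll)).
In Python, from cell import manip gives the robot as it stands.
- The arm moves only by the shell command python3 -m crank 'ROWS' [OPENING] [FORCE]. ROWS is JSON, a list of rows, each an object with "offset": the shift along the world's x, y, z in m, a list of three; "spin": the turn about the world's z in degrees. In form: [{"offset": [dx, dy, dz], "spin": spin}, ...]. A call has exactly 8 rows; each row is the pose to reach, as a shift and turn from the pose measured when the call began; what a row does not reach only later rows make up. A row lasts 1/12 s, in which the tool goes at most 41.7 mm and 7.16 degrees, less where a joint would pass 70% of its speed; a pose out of reach is approached as far as the arm can. A call with a gripper value outside its range is refused whole. OPENING is the opening, from 0 (shut) to 1 (fully open), set as the call begins (- or left out, the last holds). The fingers move at their own pace and stop on an object; FORCE is the grip in N (left out, the last holds). Time passes only in rows, so rows that repeat a pose let the fingers close, or fill a call up. It gives the time, the measured TCP pose, the force and the opening at its end, in the units of the state.
- manip.read_state(): the state, without advancing time (a new reading comes with each control period).
- manip.camera(name): name is "scene" or "top" or "wrist"; returns a dict with "pixels" (480x640x3 uint8, red, green, blue), "fx", "fy", "cx", "cy" (pixels), "k1" (the pictures are not rectified: a ray, as slopes to the right and down, at radius r is drawn at 1 + k1 r^2 times it, then the intrinsics apply), "extrinsics" (4x4, takes a point from world to camera coordinates); the wrist camera has in their place "hand_eye" (4x4, takes a point from camera to tool coordinates, whose origin is the TCP and whose axes are the flange's). Camera axes: x right, y down, z forward; pixel columns grow to the right and rows downward; lengths in mm; the calibration is good to about 2 mm. A picture is of the moment at which its call begins: read the wrist's pose just before it. There is no depth.
- manip.sign_off(): hands the job in, once; it reports no verdict.
Trained networks look in a picture, given as the dict that the camera call returned (one of the last four; its "shot" number tells which), for a name from the list of things; names that differ only in an ending like _2 or _b are one class to them, and where a whole thing is asked for, a point or a joint stands for the part that bears it (a point fixed in the world has none). Each returns a list of dicts, best first, with "conf" (0 to 1); they miss things now and then, are a little off and sometimes report something else, mostly with a low value. They report only what shows in the picture. A call takes as long as a camera call.
- manip.search_frame(picture, name): "location" ([x, y, z] in mm, in world coordinates, good to about 4 mm: the middle of the surface that is visible of it).
- manip.masks_of(picture, name): "mask" (480x640 bool, what is visible of it).
The state is a dict: "clock": time; "joints": joint angles; "qd": joint speeds; "effort": joint torques, N m; "eef_pos": TCP position; "eef_rot": TCP orientation; "wrist_force": force on the tool from outside, world axes, zero at the start; "moment": the same for the moment, N m; "finger_gap": finger opening in mm.
Only numpy, scipy, OpenCV 4.12 (cv2) and the standard library are available. Lean on these libraries where they do the work, as an engineer would, in place of code of your own. Each camera call takes 0.05 s, during which the arm holds its last target. There are 200 camera calls.

## Working session

There is one attempt and no reset: what is moved stays moved. The work goes in short steps, Python scripts to look and compute and a shell command to move; the robot and the scene stay as the last step left them, time stands still between calls to the robot, and variables do not carry over. Pictures are saved under pics/ and viewed, about 8 in all and at most 12, crops included, and the job is handed in when it is done.

```bash
ls; mkdir -p pics
cat > h.py <<'E'
import numpy as np, cv2
from cell import manip
def proj(pic,P):
    P=np.atleast_2d(np.array(P,float)); E=np.array(pic["extrinsics"])
    c=P@E[:3,:3].T+E[:3,3]; s=c[:,:2]/c[:,2:]
    s=s*(1+pic["k1"]*(s**2).sum(1,keepdims=True))
    return s*[pic["fx"],pic["fy"]]+[pic["cx"],pic["cy"]]
def unproj(pic,uv,z):
    uv=np.atleast_2d(np.array(uv,float)); K=np.array([[pic["fx"],0,pic["cx"]],[0,pic["fy"],pic["cy"]],[0,0,1]])
    s=cv2.undistortPoints(uv[:,None],K,np.array([pic["k1"],0,0,0.]))[:,0]
    E=np.array(pic["extrinsics"]); R=E[:3,:3]; o=-R.T@E[:3,3]
    d=np.c_[s,np.ones(len(s))]@R
    return o+d*((z-o[2])/d[:,2])[:,None]
def save(pic,n): cv2.imwrite("pics/"+n,cv2.cvtColor(pic["pixels"],cv2.COLOR_RGB2BGR))
E
python3 - <<'E'
from h import *
s=manip.read_state(); print(s)
for cam in ("top","scene"):
    p=manip.camera(cam); save(p,cam+"0.png")
    print(cam,p["fx"],p["k1"],np.round(p["extrinsics"],2).tolist())
    for n in ("jig","rail_top","cam_pivot","lever_knob","gauge","jaw","bed_middle","flux_bottle","screwdriver","circuit_board"):
        try: print(n,[(np.round(r["location"],1).tolist(),round(r["conf"],2)) for r in manip.search_frame(p,n)[:2]])
        except Exception as e: print(n,e)
E
```

```text
pics
{'clock': 0.0, 'joints': array([-1.30359723e+00,  3.00468201e-01,  1.52159332e+00,  6.28835947e-06,
        1.32069366e+00, -6.66007587e-02]), 'qd': array([ 1.50435620e-03,  7.13558737e-04,  6.18204403e-05,  1.42297074e-04,
        7.29638674e-04, -2.50527223e-04]), 'effort': array([-3.95842537e-03, -5.31817281e+01, -3.52734482e+01,  7.07033440e-02,
        2.44013371e-02, -5.81030963e-05]), 'eef_pos': array([ 180.12741755, -519.38529742,  204.88274192]), 'eef_rot': array([-3.14043311e+00, -8.34455503e-05,  3.33798252e-01]), 'wrist_force': array([ 0.34609718,  0.59167929, -0.0824485 ]), 'moment': array([-0.05614291,  0.03109447,  0.01508887]), 'finger_gap': 94.44324135982968}
top 578.0026029971992 -0.11093646438188866 [[0.01, -1.0, -0.01, 43.05], [-0.99, -0.0, -0.16, 610.18], [0.16, 0.02, -0.99, 1484.84], [0.0, 0.0, 0.0, 1.0]]
jig [([603.6, 174.8, 24.8], 0.88)]
rail_top [([605.3, 173.4, 19.9], 0.84), ([485.7, -295.5, 18.7], 0.36)]
cam_pivot [([561.2, 100.1, 52.5], 0.86)]
lever_knob [([558.1, 99.0, 50.3], 0.86)]
gauge [([490.7, -297.0, 19.9], 0.63)]
jaw [([605.8, 109.2, 39.9], 0.58)]
bed_middle [([605.3, 174.7, 19.5], 0.68)]
flux_bottle [([490.2, 391.5, 79.6], 0.95), ([561.2, 100.1, 54.7], 0.46)]
screwdriver [([819.8, -70.9, 22.4], 0.6)]
circuit_board []
scene 571.5406789251072 -0.17560694225850126 [[-0.5, 0.86, -0.01, 285.51], [0.67, 0.38, -0.64, -364.63], [-0.55, -0.33, -0.77, 1873.73], [0.0, 0.0, 0.0, 1.0]]
jig [([616.8, 181.4, 20.2], 0.65)]
rail_top [([510.8, 409.6, 73.6], 0.61), ([617.0, 182.0, 18.6], 0.6)]
cam_pivot [([569.4, 92.1, 51.5], 0.9)]
lever_knob [([568.5, 93.4, 49.1], 0.62), ([608.1, 112.7, 42.7], 0.62)]
gauge [([501.4, -295.7, 24.0], 0.73)]
jaw [([610.3, 111.4, 41.6], 0.57)]
bed_middle [([615.6, 183.6, 19.1], 0.82)]
flux_bottle [([509.3, 408.4, 73.5], 0.62)]
screwdriver [([824.6, -63.5, 24.5], 0.81)]
circuit_board [([674.8, -379.5, 3.3], 0.61)]
```

View pics/top0.png

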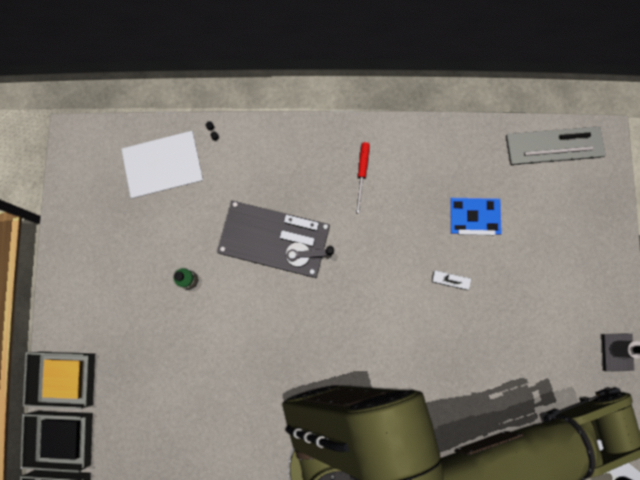

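Run:
```python
from h import *
p=manip.camera("top")
im=cv2.cvtColor(p["pixels"],cv2.COLOR_RGB2BGR)
c=cv2.resize(im[190:400,180:450],None,fx=2.9,fy=2.9,interpolation=cv2.INTER_CUBIC)
cv2.imwrite("pics/topcrop.png",c)
for n in ("jig","gauge","cam_pivot","jaw"):
    for r in manip.masks_of(p,n)[:1]:
        m=r["mask"].astype(np.uint8); pts=cv2.findNonZero(m)[:,0].astype(float)
        z={"jig":20,"gauge":20,"cam_pivot":50,"jaw":40}[n]
        w=unproj(p,pts,z)[:,:2].astype(np.float32)
        print(n,r["conf"],m.sum(),cv2.minAreaRect(w), w.min(0),w.max(0))
```

```text
gauge 0.68 422 ((493.4081726074219, -302.9335632324219), (100.76304626464844, 32.878231048583984), 76.4944839477539) [ 473.52484 -352.3077 ] [ 519.1076  -252.24835]
cam_pivot 0.59 631 ((558.70458984375, 75.39071655273438), (61.23664474487305, 124.31669616699219), 0.24518485367298126) [527.9016    13.282887] [589.21454 137.5994 ]
jaw 0.79 256 ((604.4066772460938, 111.20164489746094), (88.99237060546875, 21.937942504882812), 77.5694808959961) [585.41986   69.224045] [622.9846  155.07166]
```

View pics/topcrop.png

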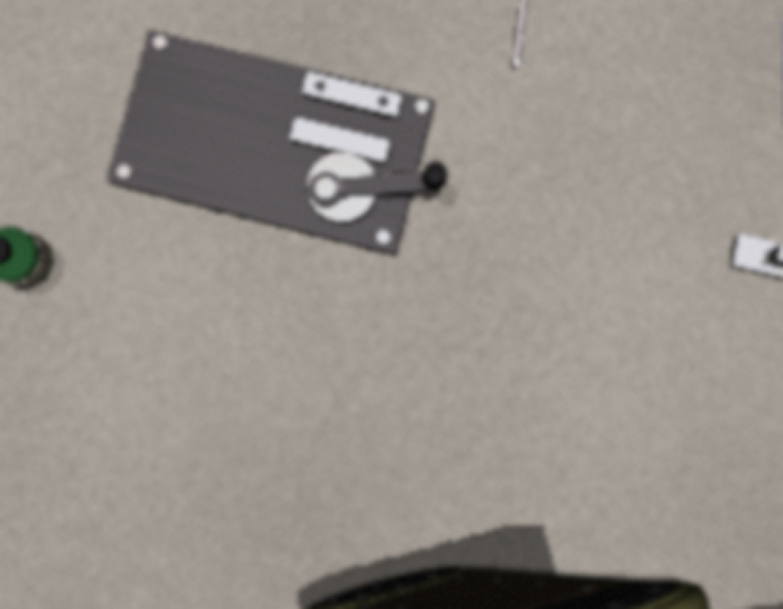

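Top view: the plate spans (219–329, 202–277) px with its long end to the left (+y), knob at (330,251), gauge at (451,281), nothing in the way. I'll fit the jig pose coarsely and move above the jig.

```bash
cat >> h.py <<'E'
def jigfit(uv_pic_list):
    # corners px (z=20) order (47,205),(47,-75),(-103,-75),(-103,205)
    J=np.array([[47,205],[47,-75],[-103,-75],[-103,205]],float)
    W=np.mean([unproj(p,uv,20)[:,:2] for p,uv in uv_pic_list],0)
    a=J-J.mean(0); b=W-W.mean(0)
    y=np.arctan2((a[:,0]*b[:,1]-a[:,1]*b[:,0]).sum(),(a*b).sum())
    R=np.array([[np.cos(y),-np.sin(y)],[np.sin(y),np.cos(y)]])
    return y, W.mean(0)-R@J.mean(0), W-(W.mean(0)+a@R.T)
E
python3 - <<'E'
from h import *
for cam in("top",):
    p=manip.camera(cam)
    uv=np.array([[150,30],[435,100],[398,254],[108,184]])/2.9+[180,190]
    y,t,r=jigfit([(p,uv)]); print(y,t,r)
    R=np.array([[np.cos(y),-np.sin(y)],[np.sin(y),np.cos(y)]])
    for q in (0.05,.2,.35,1.25): print(q,t+R@[-62.5+100*np.sin(.5-q),-100*np.cos(.5-q)])
    print("knob seen",unproj(p,np.array([[434,174]])/2.9+[180,190],95))
    print("pivot",t+R@[-62.5,0], unproj(p,np.array([[325,187]])/2.9+[180,190],56))
E
python3 -m crank '[{"offset":[0.04,0.04,0.01],"spin":0},{"offset":[0.07,0.07,0.02],"spin":0},{"offset":[0.10,0.10,0.03],"spin":0},{"offset":[0.13,0.13,0.04],"spin":0},{"offset":[0.16,0.16,0.05],"spin":-5},{"offset":[0.19,0.19,0.06],"spin":-10},{"offset":[0.21,0.22,0.07],"spin":-15},{"offset":[0.23,0.25,0.07],"spin":-20}]' 1 20
```

```text
-0.23480061483187503 [617.19679054 103.88706325] [[ 0.64481325 -0.79063133]
 [-0.68353013  1.43107172]
 [ 0.71675524  0.1213388 ]
 [-0.67803836 -0.76177918]]
0.05 [577.76596569  20.73424684]
0.2 [562.92706399  18.6401032 ]
0.35 [547.94184224  18.78697229]
1.25 [473.09555971  63.12470594]
knob seen [[564.74100064  22.14793032  95.        ]]
pivot [556.41174382 118.42763049] [[557.69590741 120.96425441  56.        ]]
clock: 2.07
eef_pos: [403.0, -280.2, 275.5]
eef_rot: [3.14, -0.001, -0.02]
wrist_force: [-0.2, -0.6, 0.2]
finger_gap: 94.0
```

```bash
cat >> h.py <<'E'
from scipy.spatial.transform import Rotation as Ro
def wrist():
    s=manip.read_state(); p=manip.camera("wrist")
    T=np.eye(4); T[:3,:3]=Ro.from_euler("xyz",s["eef_rot"]).as_matrix(); T[:3,3]=s["eef_pos"]
    p["extrinsics"]=np.linalg.inv(T@np.array(p["hand_eye"])); return p,s
E
python3 - <<'E'
from h import *
p,s=wrist();save(p,"w0.png"); print(np.round(p["hand_eye"],3),p["fx"],p["k1"]); print(unproj(p,[[320,240],[0,240],[639,240],[320,0],[320,479]],20))
print([(np.round(r["location"],1).tolist(),round(r["conf"],2)) for r in manip.search_frame(p,"gauge")[:2]])
for r in manip.masks_of(p,"gauge")[:1]:
    pts=cv2.findNonZero(r["mask"].astype(np.uint8))[:,0]; print(pts.min(0),pts.max(0))
E
```

```text
[[ 0.00000e+00 -9.64000e-01 -2.68000e-01  7.81550e+01]
 [ 1.00000e+00 -0.00000e+00  1.00000e-03 -9.92000e-01]
 [-1.00000e-03 -2.68000e-01  9.64000e-01 -1.79501e+02]
 [ 0.00000e+00  0.00000e+00  0.00000e+00  1.00000e+00]] 344.12377847615846 -0.0590025715762773
[[ 360.50859899 -284.77040782   20.        ]
 [ 369.49173091  158.43183749   20.        ]
 [ 351.46600916 -730.62546847   20.        ]
 [ 641.55215263 -289.51546505   20.        ]
 [ -57.62735332 -278.15348763   20.        ]]
[([493.1, -303.9, 20.9], 0.61)]
[292 113] [377 152]
```

```bash
python3 -m crank '[{"offset":[0.00,0.04,0.00],"spin":0},{"offset":[0.01,0.08,0.01],"spin":0},{"offset":[0.02,0.12,0.01],"spin":0},{"offset":[0.04,0.16,0.02],"spin":0},{"offset":[0.06,0.2,0.02],"spin":0},{"offset":[0.08,0.23,0.03],"spin":-3},{"offset":[0.10,0.26,0.04],"spin":-6},{"offset":[0.11,0.29,0.04],"spin":-9}]' 0 20
python3 - <<'E'
from h import *
p,s=wrist();save(p,"w1.png"); print(s["eef_pos"],s["eef_rot"])
print(proj(p,[[557,120,56],[564,21,95],[617,104,20]]))
E
```

```text
clock: 2.88
eef_pos: [514.7, 11.1, 315.8]
eef_rot: [3.141, -0.003, -0.17]
wrist_force: [1.2, -1.5, -0.4]
finger_gap: 44.1
[514.70186597  11.09666317 315.80825243] [ 3.14122291e+00 -2.72061938e-03 -1.70453176e-01]
[[226.61778261 189.92174289]
 [300.40333531 173.282561  ]
 [234.60918378 140.36109386]]
```

View pics/w1.png

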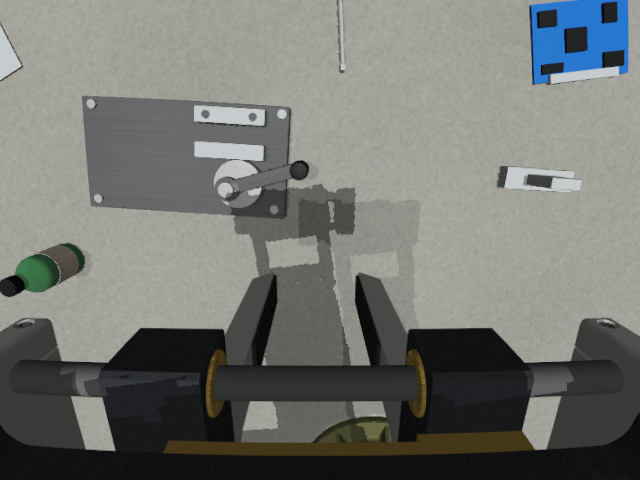

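Wrist view: plate corners (83,96), (290,108), (285,217), (92,206), pivot (227,188), knob top (299,169); it agrees with the top-camera fit to a few px. The plan: pinch the knob across the tangent, tool yaw ≈1.64, so j6 stays near mid-range.

```bash
cat > an.py <<'E'
from h import *
def plate(p, tag, init):
    # refine jig pose (x,y,yaw) by dark-plate mask vs. projected polygon edges: subpixel edge search along normals
    from scipy.optimize import least_squares
    g=cv2.GaussianBlur(cv2.cvtColor(p["pixels"],cv2.COLOR_RGB2GRAY),(0,0),1).astype(float)
    J=np.array([[47,205],[47,-75],[-103,-75],[-103,205]],float); s=np.array(init,float)
    W=lambda s,P:np.c_[s[:2]+P@np.array([[np.cos(s[2]),np.sin(s[2])],[-np.sin(s[2]),np.cos(s[2])]]),np.full(len(P),20.)]
    for it in range(4):
        obs=[]
        for i in range(4):
            a,b=J[i],J[(i+1)%4]; n=np.array([(b-a)[1],-(b-a)[0]]); n/=np.linalg.norm(n)
            if n@(a-J.mean(0))<0:n=-n
            for f in np.linspace(.08,.92,30):
                base=a+(b-a)*f; d=np.arange(-12,12.1,.5)
                uv=proj(p,W(s,base+d[:,None]*n)).astype(np.float32)
                if (uv<2).any() or (uv>[637,477]).any(): continue
                v=cv2.remap(g.astype(np.float32),uv[:,0].copy(),uv[:,1].copy(),cv2.INTER_LINEAR)[:,0]
                gr=np.gradient(v); k=np.argmax(gr)
                if gr[k]>3: obs.append((n,base,d[k]))
        N=np.array([o[0] for o in obs]);B=np.array([o[1] for o in obs]);D=np.array([o[2] for o in obs])
        # small motion in jig frame: D = n.(t + w x base)
        A=np.c_[N, N[:,1]*B[:,0]-N[:,0]*B[:,1]]
        r=least_squares(lambda q:A@q-D,[0,0,0],loss="soft_l1"); q=r.x
        c,sn=np.cos(s[2]),np.sin(s[2]); s=s+[c*q[0]-sn*q[1],sn*q[0]+c*q[1],q[2]]
    print(tag,np.round(s,4),"n",len(obs),"res",np.median(abs(A@q-D))); return s
E
python3 - <<'E'
from an import *
i=[617.2,103.9,-.235]
p,_=wrist(); a=plate(p,"wrist",i); plate(manip.camera("top"),"top",i); plate(manip.camera("scene"),"scene",i)
for t,uv,z in(("knob",[299,169],95),("pivot",[227,188],56)): print(t,unproj(p,[uv],z))
E
python3 -m crank '[{"offset":[0.01,0.00,-0.01],"spin":7},{"offset":[0.01,0.00,-0.02],"spin":14},{"offset":[0.02,0.00,-0.03],"spin":21},{"offset":[0.03,0.0,-0.04],"spin":28},{"offset":[0.03,0.0,-0.05],"spin":35},{"offset":[0.04,0.0,-0.06],"spin":42},{"offset":[0.04,0.0,-0.07],"spin":49},{"offset":[0.05,0.0,-0.08],"spin":56}]' 0.7 20
python3 -m crank '[{"offset":[0,0.00,-0.01],"spin":7},{"offset":[0,0.00,-0.02],"spin":14},{"offset":[0,0.00,-0.03],"spin":21},{"offset":[0,0.0,-0.04],"spin":28},{"offset":[0,0.0,-0.04],"spin":35},{"offset":[0,0.0,-0.04],"spin":42},{"offset":[0,0.0,-0.04],"spin":48},{"offset":[0,0.0,-0.04],"spin":48}]'
python3 - <<'E'
from an import *
p,s=wrist(); save(p,"w2.png"); a=plate(p,"wrist",[617.2,103.9,-.235])
print(s["eef_pos"],s["eef_rot"],s["joints"])
E
```

```text
wrist [ 6.182414e+02  1.059976e+02 -2.395000e-01] n 116 res 0.4622931020529875
top [ 6.190640e+02  1.070066e+02 -2.311000e-01] n 77 res 1.241886288551997
scene [ 6.314165e+02  1.105416e+02 -2.348000e-01] n 88 res 0.8894895128708086
knob [[569.13205936  25.47860237  95.        ]]
pivot [[559.54256784 122.53945259  56.        ]]
clock: 3.75
eef_pos: [562.3, 7.3, 233.6]
eef_rot: [3.141, 0.001, 0.816]
wrist_force: [0.8, -0.9, 1.6]
finger_gap: 65.4
clock: 4.42
eef_pos: [561.9, 5.2, 193.5]
eef_rot: [3.141, 0.001, 1.658]
wrist_force: [-0.5, 0.5, 1.0]
finger_gap: 65.7
wrist [ 6.182980e+02  1.071078e+02 -2.385000e-01] n 64 res 0.11493308221772429
[561.87514215   5.22072073 193.46971185] [3.14103180e+00 8.47479870e-04 1.65759869e+00] [-5.55245151e-02  3.35648054e-01  1.50239806e+00 -7.87448952e-04
  1.30287122e+00 -1.42118905e-01]
```

View pics/w2.png

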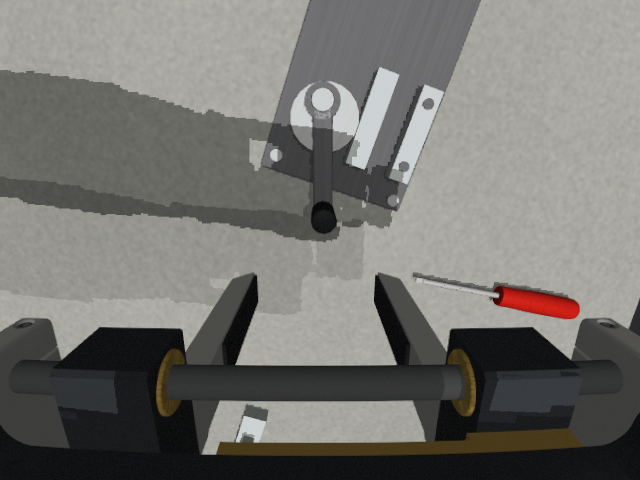

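Pivot at (323,99), knob top at (323,216): the lever is nearly aligned with tool x. The wrist fits agree within 1 mm.

Run:
```python
from an import *
p,s=wrist()
k=unproj(p,[[323,215.5]],95)[0]; v=unproj(p,[[323,99]],56)[0]; print(k,v)
x,y,w=618.3,106.8,-.239
R=np.array([[np.cos(w),-np.sin(w)],[np.sin(w),np.cos(w)]]);piv=np.array([x,y])+R@[-62.5,0]; print(piv)
d=k[:2]-piv; u=np.arctan2(d[1],d[0]); q=.5-(u-w+np.pi/2); print("q",q,"r",np.hypot(*d),"yaw",u+np.pi)
for q in(q,.4,.6,.71,.8,1.0,1.25):
    a=w-np.pi/2+.5-q; print(round(q,3),np.round(piv+100*np.array([np.cos(a),np.sin(a)]),1),"yaw",round(a+np.pi,3))
```

```text
[566.55308569  28.16229152  95.        ] [559.29026306 122.83941551  56.        ]
[557.57655051 121.59569811]
q 0.16521981894605453 r 93.8636226140865 yaw 1.666576507848842
0.165 [567.1  22.1] yaw 1.667
0.4 [543.7  22.6] yaw 1.432
0.6 [524.3  27.3] yaw 1.232
0.71 [514.2  31.5] yaw 1.122
0.8 [506.2  35.8] yaw 1.032
1.0 [490.2  47.7] yaw 0.832
1.25 [474.   66.6] yaw 0.582
```

```bash
python3 -m crank '[{"offset":[0.003,0.009,-0.01],"spin":0},{"offset":[0.005,0.018,-0.03],"spin":0},{"offset":[0.005,0.018,-0.055],"spin":0},{"offset":[0.005,0.018,-0.08],"spin":0},{"offset":[0.005,0.018,-0.105],"spin":0},{"offset":[0.005,0.018,-0.125],"spin":0},{"offset":[0.005,0.018,-0.134],"spin":0},{"offset":[0.005,0.018,-0.134],"spin":0}]' 0.7 20
python3 -m crank '[{"offset":[0,0,0],"spin":0},{"offset":[0,0,0],"spin":0},{"offset":[0,0,0],"spin":0},{"offset":[0,0,0],"spin":0},{"offset":[0,0,0],"spin":0},{"offset":[0,0,0],"spin":0},{"offset":[0,0,0],"spin":0},{"offset":[0,0,0],"spin":0}]' 0 12
```

```text
clock: 5.18
eef_pos: [565.9, 24.0, 57.2]
eef_rot: [-3.139, 0.0, 1.647]
wrist_force: [0.0, -0.5, -0.2]
finger_gap: 65.6
clock: 5.85
eef_pos: [566.1, 23.9, 57.5]
eef_rot: [-3.139, 0.0, 1.647]
wrist_force: [-0.3, -0.1, 1.0]
finger_gap: 22.1
```

```bash
python3 -m crank '[{"offset":[-0.0065,-0.0004,0],"spin":-3.8},{"offset":[-0.013,-0.0003,0],"spin":-7.6},{"offset":[-0.0195,0.0002,0],"spin":-11.4},{"offset":[-0.0259,0.0012,0],"spin":-15.2},{"offset":[-0.0323,0.0025,0],"spin":-19},{"offset":[-0.0385,0.0043,0],"spin":-22.8},{"offset":[-0.0447,0.0065,0],"spin":-26.6},{"offset":[-0.0506,0.0091,0],"spin":-30.4}]'
python3 - <<'E'
import numpy as np
from h import manip
s=manip.read_state();p=s["eef_pos"][:2];v=np.array([557.6,121.6]);d=p-v
a=np.arctan2(d[1],d[0]);r=np.hypot(*d);print(a,r,"q",.5-(a+.239+np.pi/2),s["finger_gap"])
for k in range(1,9):
    b=a-np.radians(3.8*k);print(np.round(v+r*np.array([np.cos(b),np.sin(b)])-p,1),-3.8*k)
E
```

```text
clock: 6.52
eef_pos: [515.4, 33.1, 57.5]
eef_rot: [-3.14, 0.0, 1.113]
wrist_force: [3.1, -0.0, -2.1]
finger_gap: 22.0
-2.0154126760565725 98.078741165253 q 0.705616349261676 22.01192902755175
[-5.8  3. ] -3.8
[-11.3   6.4] -7.6
[-16.7  10.1] -11.399999999999999
[-21.7  14.2] -15.2
[-26.5  18.6] -19.0
[-31.   23.3] -22.799999999999997
[-35.2  28.3] -26.599999999999998
[-39.   33.5] -30.4
```

```bash
python3 -m crank '[{"offset":[-0.0058,0.003,0],"spin":-3.8},{"offset":[-0.0113,0.0064,0],"spin":-7.6},{"offset":[-0.0167,0.0101,0],"spin":-11.4},{"offset":[-0.0217,0.0142,0],"spin":-15.2},{"offset":[-0.0265,0.0186,0],"spin":-19},{"offset":[-0.031,0.0233,0],"spin":-22.8},{"offset":[-0.0352,0.0283,0],"spin":-26.6},{"offset":[-0.039,0.0335,0],"spin":-30.4}]'
python3 -m crank '[{"offset":[0,0,0],"spin":0},{"offset":[0,0,0],"spin":0},{"offset":[0,0,0],"spin":0},{"offset":[0,0,0],"spin":0},{"offset":[0,0,0.04],"spin":0},{"offset":[0,0,0.08],"spin":0},{"offset":[0,0,0.12],"spin":0},{"offset":[0,0,0.16],"spin":0}]' 0.7
```

```text
clock: 7.18
eef_pos: [476.3, 66.7, 57.5]
eef_rot: [-3.14, -0.0, 0.579]
wrist_force: [3.3, 0.4, -4.0]
finger_gap: 21.5
clock: 7.85
eef_pos: [476.0, 66.4, 219.5]
eef_rot: [-3.14, 0.0, 0.58]
wrist_force: [0.6, 0.2, 0.1]
finger_gap: 65.3
```

```bash
python3 -m crank '[{"offset":[0,-0.03,0],"spin":5},{"offset":[0,-0.07,0],"spin":10},{"offset":[0,-0.11,0],"spin":15},{"offset":[0,-0.15,0],"spin":20},{"offset":[0,-0.19,0],"spin":26},{"offset":[0.01,-0.23,0],"spin":32},{"offset":[0.01,-0.27,0],"spin":38},{"offset":[0.01,-0.31,0],"spin":43}]' 0.7
python3 -m crank '[{"offset":[0,-0.04,0],"spin":0},{"offset":[0,-0.08,0],"spin":0},{"offset":[0,-0.11,0],"spin":0},{"offset":[0,-0.13,-0.01],"spin":0},{"offset":[0,-0.14,-0.02],"spin":0},{"offset":[0,-0.14,-0.02],"spin":0},{"offset":[0,-0.14,-0.02],"spin":0},{"offset":[0,-0.14,-0.02],"spin":0}]' 0.7
python3 - <<'E'
from h import *
p,s=wrist(); save(p,"w3.png"); print(s["eef_pos"],s["eef_rot"],s["joints"][5])
for r in manip.masks_of(p,"gauge")[:1]:
    pts=cv2.findNonZero(r["mask"].astype(np.uint8))[:,0]; print(pts.min(0),pts.max(0))
E
```

```text
clock: 8.52
eef_pos: [485.7, -245.9, 219.4]
eef_rot: [-3.14, 0.0, 1.337]
wrist_force: [-0.0, 0.2, 0.5]
finger_gap: 65.7
clock: 9.18
eef_pos: [486.0, -384.8, 199.9]
eef_rot: [-3.14, -0.0, 1.338]
wrist_force: [-0.8, -0.1, 0.6]
finger_gap: 65.6
[ 486.03368371 -384.79576178  199.87192379] [-3.14030913e+00 -6.66454670e-05  1.33840347e+00] -0.49598978155937656
[290  90] [322 193]
```

View pics/w3.png

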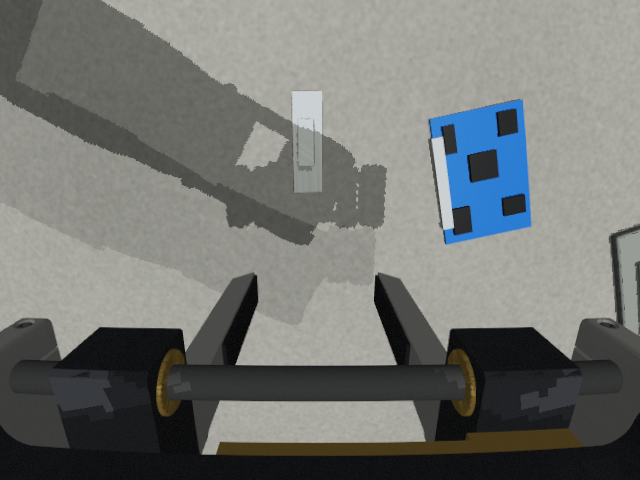

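Bar top corners (292,91), (322,91), (322,192), (293,192), with the fin in the middle at (305,142). It's nearly parallel to the tool x axis.

Run:
```python
from h import *
p,s=wrist()
m=manip.masks_of(p,"gauge")[0]["mask"].astype(np.uint8)
w=unproj(p,[[292,91],[322,91],[322,192],[293,192]],20)[:,:2]; print(np.round(w,1))
top=(w[0]+w[1])/2;bot=(w[2]+w[3])/2;d=top-bot
print("c",w.mean(0),"len",np.hypot(*d),"yaw of long axis",np.arctan2(d[1],d[0]), "L",np.arctan2(*(w[0]-w[3])[::-1]),"R",np.arctan2(*(w[1]-w[2])[::-1]))
c=unproj(p,[[305,142]],75)[0]; print("fin top",c)
print("off",w.mean(0)-s["eef_pos"][:2])
```

```text
[[ 493.5 -253.1]
 [ 522.1 -259.9]
 [ 499.7 -356.6]
 [ 470.1 -349.6]]
c [ 496.35003413 -304.78329638] len 99.23311725170002 yaw of long axis 1.3380756982124875 L 1.3331212655693712 R 1.3430316233492845
fin top [ 495.93586792 -303.99113929   75.        ]
off [10.15902394 80.07888615]
```

```bash
python3 -m crank '[{"offset":[0.005,0.04,-0.01],"spin":0},{"offset":[0.01,0.08,-0.02],"spin":0},{"offset":[0.01,0.08,-0.05],"spin":0},{"offset":[0.01,0.08,-0.085],"spin":0},{"offset":[0.01,0.08,-0.12],"spin":0},{"offset":[0.01,0.08,-0.15],"spin":0},{"offset":[0.01,0.08,-0.166],"spin":0},{"offset":[0.01,0.08,-0.166],"spin":0}]' 0.7 35
python3 -m crank '[{"offset":[0,0,0],"spin":0},{"offset":[0,0,0],"spin":0},{"offset":[0,0,0],"spin":0},{"offset":[0,0,0],"spin":0},{"offset":[0,0,0],"spin":0},{"offset":[0,0,0],"spin":0},{"offset":[0,0,0],"spin":0},{"offset":[0,0,0],"spin":0}]' 0 35
python3 -m crank '[{"offset":[0,0,0.02],"spin":0},{"offset":[0,0,0.05],"spin":0},{"offset":[0,0,0.09],"spin":0},{"offset":[0,0,0.13],"spin":0},{"offset":[0,0,0.16],"spin":0},{"offset":[0,0,0.16],"spin":0},{"offset":[0,0,0.16],"spin":0},{"offset":[0,0,0.16],"spin":0}]' 0
```

```text
clock: 10.05
eef_pos: [494.7, -303.7, 31.0]
eef_rot: [-3.136, -0.002, 1.339]
wrist_force: [0.2, 0.0, 0.3]
finger_gap: 65.4
clock: 10.72
eef_pos: [494.8, -303.8, 31.2]
eef_rot: [-3.136, -0.001, 1.339]
wrist_force: [1.2, 0.4, 1.1]
finger_gap: 15.5
clock: 11.38
eef_pos: [494.3, -303.4, 189.7]
eef_rot: [-3.134, -0.002, 1.339]
wrist_force: [0.1, -0.7, -2.6]
finger_gap: 14.0
```

```bash
python3 -m crank '[{"offset":[0.01,0.03,0],"spin":0},{"offset":[0.02,0.07,0],"spin":0},{"offset":[0.03,0.11,0],"spin":0},{"offset":[0.045,0.15,0],"spin":0},{"offset":[0.06,0.19,0],"spin":0},{"offset":[0.07,0.23,0],"spin":0},{"offset":[0.085,0.27,0],"spin":0},{"offset":[0.10,0.31,0],"spin":-0.4}]' 0
python3 -m crank '[{"offset":[0.01,0.04,0],"spin":0},{"offset":[0.02,0.08,0],"spin":0},{"offset":[0.025,0.1,0],"spin":0},{"offset":[0.025,0.1,-0.02],"spin":0},{"offset":[0.025,0.1,-0.05],"spin":0},{"offset":[0.025,0.1,-0.07],"spin":0},{"offset":[0.025,0.1,-0.07],"spin":0},{"offset":[0.025,0.1,-0.07],"spin":0}]' 0
python3 - <<'E'
from an import *
p,s=wrist(); save(p,"w4.png"); print(s["eef_pos"],s["eef_rot"],s["joints"])
plate(p,"wrist",[618,107,-.2385])
E
```

```text
clock: 12.05
eef_pos: [592.5, 5.2, 187.6]
eef_rot: [-3.131, -0.002, 1.332]
wrist_force: [0.6, -1.1, -2.1]
finger_gap: 13.6
clock: 12.72
eef_pos: [616.6, 105.1, 115.7]
eef_rot: [-3.127, -0.0, 1.332]
wrist_force: [0.2, 0.3, -2.1]
finger_gap: 14.0
[616.5560353  105.0882599  115.67294711] [-3.12715409e+00 -1.24640163e-04  1.33199729e+00] [0.10809154 0.55456045 1.37530966 0.00534152 1.22526335 0.34504648]
wrist [ 6.183889e+02  1.080202e+02 -2.437000e-01] n 66 res 0.4956837773993894
```

View pics/w4.png

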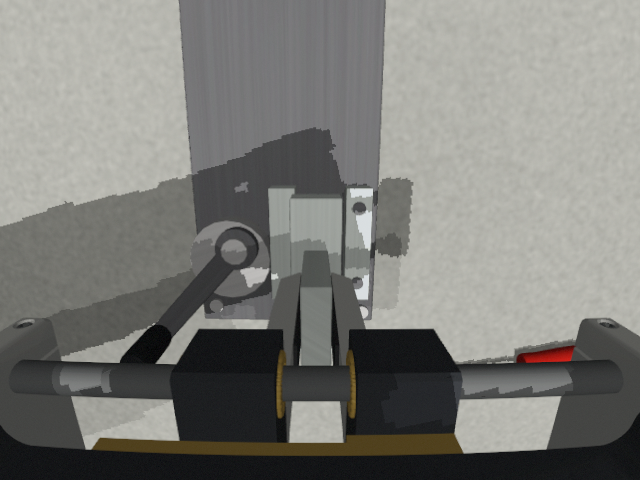

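Lever is swung open, and the jaw (268–295, row 187) and rail (346–373) are visible. The held bar's far end shows at (290–341, 196). I'll measure the lateral offset within this same picture.

Run:
```python
from h import *
p,s=wrist(); w=-.2395; R=np.array([[np.cos(w),-np.sin(w)],[np.sin(w),np.cos(w)]])
f=lambda uv,z:(unproj(p,uv,z)[:,:2]-[618.4,107])@R
print("jaw/rail far end",f([[269,187],[295,187],[346,187],[373,187]],40))
print("bar",f([[290,196],[341,196]],115.7-31.2+20))
print("tcp",(s["eef_pos"][:2]-[618.4,107])@R)
c=cv2.resize(cv2.cvtColor(p["pixels"],cv2.COLOR_RGB2BGR)[150:340,180:420],None,fx=3.2,fy=3.2,interpolation=cv2.INTER_CUBIC);cv2.imwrite("pics/w4c.png",c)
```

```text
jaw/rail far end [[-36.18765066  46.22798023]
 [-16.75544504  46.23113106]
 [ 21.21227681  46.31471371]
 [ 41.31172366  46.40061495]]
bar [[-15.0443669   48.81072741]
 [ 13.59123383  48.87477971]]
tcp [-0.50888537 -2.06175955]
```

View pics/w4c.png

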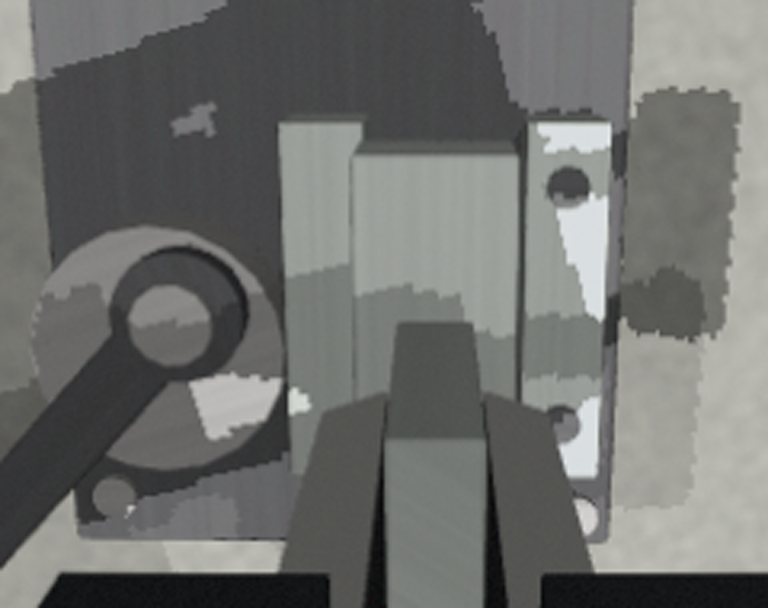

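```bash
python3 -m crank '[{"offset":[0.0036,0.0012,0],"spin":0},{"offset":[0.0036,0.0012,-0.01],"spin":0},{"offset":[0.0036,0.0012,-0.02],"spin":0},{"offset":[0.0036,0.0012,-0.03],"spin":0},{"offset":[0.0036,0.0012,-0.04],"spin":0},{"offset":[0.0036,0.0012,-0.045],"spin":0},{"offset":[0.0036,0.0012,-0.045],"spin":0},{"offset":[0.0036,0.0012,-0.045],"spin":0}]' 0
python3 - <<'E'
from h import *
p,s=wrist();save(p,"w5.png");print(s["eef_pos"],s["wrist_force"])
c=cv2.resize(cv2.cvtColor(p["pixels"],cv2.COLOR_RGB2BGR)[150:340,180:420],None,fx=3.2,fy=3.2,interpolation=cv2.INTER_CUBIC);cv2.imwrite("pics/w5c.png",c)
E
```

```text
clock: 13.48
eef_pos: [621.4, 106.3, 73.2]
eef_rot: [-3.131, -0.002, 1.332]
wrist_force: [0.0, -0.0, -3.0]
finger_gap: 13.8
[621.40201248 106.3353406   73.15180496] [ 0.02847991 -0.03086638 -2.95468068]
```

View pics/w5c.png

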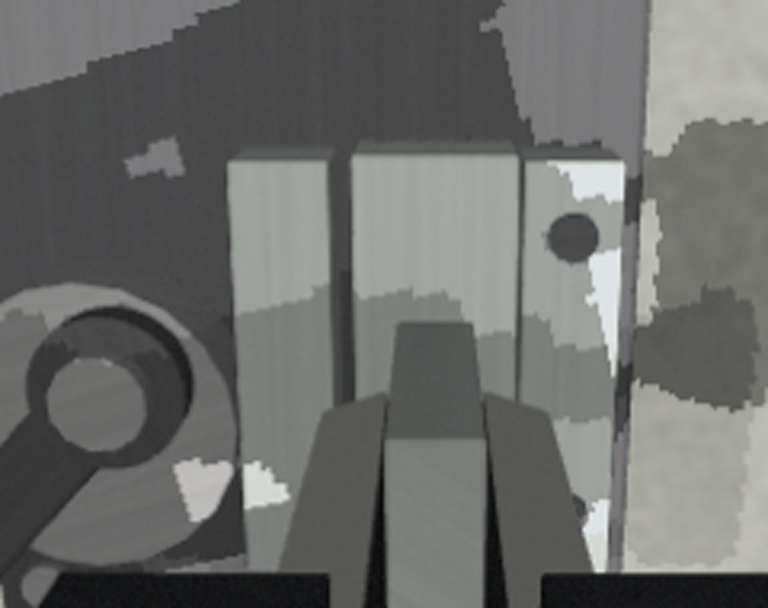

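In this crop the bar (352–518) sits about 2 mm off-centre towards the rail (gap 330–523). I'll shift 1.3 mm towards the jaw, lower it and release.

```bash
python3 -m crank '[{"offset":[-0.0013,0.0003,0],"spin":0},{"offset":[-0.0013,0.0003,-0.004],"spin":0},{"offset":[-0.0013,0.0003,-0.009],"spin":0},{"offset":[-0.0013,0.0003,-0.014],"spin":0},{"offset":[-0.0013,0.0003,-0.018],"spin":0},{"offset":[-0.0013,0.0003,-0.0205],"spin":0},{"offset":[-0.0013,0.0003,-0.0205],"spin":0},{"offset":[-0.0013,0.0003,-0.0205],"spin":0}]' 0
```

```text
clock: 14.2
eef_pos: [620.4, 106.7, 53.0]
eef_rot: [-3.132, -0.002, 1.332]
wrist_force: [-1.1, -0.2, -2.2]
finger_gap: 13.8
```

```bash
python3 -m crank '[{"offset":[0,0,-0.0005],"spin":0},{"offset":[0,0,-0.001],"spin":0},{"offset":[0,0,-0.0015],"spin":0},{"offset":[0,0,-0.002],"spin":0},{"offset":[0,0,-0.002],"spin":0},{"offset":[0,0,-0.002],"spin":0},{"offset":[0,0,-0.002],"spin":0},{"offset":[0,0,-0.002],"spin":0}]' 0
```

```text
clock: 14.87
eef_pos: [620.5, 106.7, 52.3]
eef_rot: [-3.133, -0.002, 1.332]
wrist_force: [-5.8, 0.5, 9.7]
finger_gap: 13.8
```

```bash
python3 -m crank '[{"offset":[0,0,0],"spin":0},{"offset":[0,0,0],"spin":0},{"offset":[0,0,0],"spin":0},{"offset":[0,0,0],"spin":0},{"offset":[0,0,0.03],"spin":0},{"offset":[0,0,0.07],"spin":0},{"offset":[0,0,0.11],"spin":0},{"offset":[0,0,0.15],"spin":0}]' 0.5 12
python3 -m crank '[{"offset":[-0.02,-0.005,0.01],"spin":-7},{"offset":[-0.045,-0.012,0.01],"spin":-14},{"offset":[-0.07,-0.02,0.01],"spin":-21},{"offset":[-0.095,-0.027,0.01],"spin":-28},{"offset":[-0.12,-0.034,0.01],"spin":-35},{"offset":[-0.144,-0.04,0.01],"spin":-42},{"offset":[-0.144,-0.04,0.0],"spin":-43},{"offset":[-0.144,-0.04,-0.01],"spin":-43}]' 0.7
python3 - <<'E'
from h import *
p,s=wrist();save(p,"w6.png");print(s["eef_pos"],s["eef_rot"])
E
```

```text
clock: 15.53
eef_pos: [620.2, 106.7, 203.9]
eef_rot: [-3.132, -0.002, 1.332]
wrist_force: [0.6, 0.1, -0.6]
finger_gap: 46.7
clock: 16.2
eef_pos: [476.2, 66.5, 194.2]
eef_rot: [-3.133, -0.004, 0.581]
wrist_force: [0.1, -0.0, -0.0]
finger_gap: 65.7
[476.21461601  66.52943767 194.22952458] [-3.13341602 -0.00386655  0.58125869]
```

View pics/w6.png

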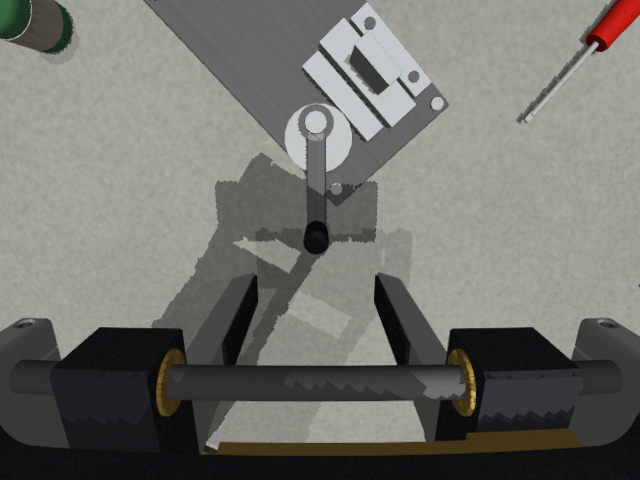

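Bar lies flat in the open gap (363,63), knob between the fingers' planes at (316,238). Descend and pinch.

```bash
python3 -m crank '[{"offset":[0,0,-0.02],"spin":0},{"offset":[0,0,-0.05],"spin":0},{"offset":[0,0,-0.085],"spin":0},{"offset":[0,0,-0.115],"spin":0},{"offset":[0,0,-0.13],"spin":0},{"offset":[0,0,-0.137],"spin":0},{"offset":[0,0,-0.137],"spin":0},{"offset":[0,0,-0.137],"spin":0}]' 0.7
python3 -m crank '[{"offset":[0,0,0],"spin":0},{"offset":[0,0,0],"spin":0},{"offset":[0,0,0],"spin":0},{"offset":[0,0,0],"spin":0},{"offset":[0,0,0],"spin":0},{"offset":[0,0,0],"spin":0},{"offset":[0,0,0],"spin":0},{"offset":[0,0,0],"spin":0}]' 0 12
python3 -m crank '[{"offset":[0.0038,-0.0052,0],"spin":3.8},{"offset":[0.008,-0.0102,0],"spin":7.6},{"offset":[0.0125,-0.0149,0],"spin":11.4},{"offset":[0.0173,-0.0193,0],"spin":15.2},{"offset":[0.0223,-0.0234,0],"spin":19},{"offset":[0.0277,-0.0271,0],"spin":22.8},{"offset":[0.0332,-0.0305,0],"spin":26.6},{"offset":[0.039,-0.0335,0],"spin":30.4}]'
python3 - <<'E'
from h import *
s=manip.read_state();d=s["eef_pos"][:2]-[557.6,121.6];a=np.arctan2(d[1],d[0]);q=.5-(a+.239+np.pi/2);print("r",np.hypot(*d),"q",q,"gap",22+13*q)
E
```

```text
clock: 16.92
eef_pos: [476.5, 66.7, 54.9]
eef_rot: [-3.132, -0.001, 0.584]
wrist_force: [0.5, 0.2, 1.0]
finger_gap: 65.5
clock: 17.58
eef_pos: [476.4, 66.8, 55.0]
eef_rot: [-3.132, -0.001, 0.584]
wrist_force: [-0.8, 0.8, 2.1]
finger_gap: 21.6
clock: 18.25
eef_pos: [515.6, 33.1, 55.0]
eef_rot: [-3.131, -0.001, 1.118]
wrist_force: [-2.2, 2.2, 0.8]
finger_gap: 22.2
r 97.93142700195935 q 0.7046354591425468 gap 31.16026096885311
```

```bash
python3 -m crank '[{"offset":[0,0,0],"spin":0},{"offset":[0,0,0],"spin":0},{"offset":[0,0,0],"spin":0},{"offset":[0,0,0],"spin":0},{"offset":[0,0,0.03],"spin":0},{"offset":[0,0,0.07],"spin":0},{"offset":[0,0,0.1],"spin":0},{"offset":[0,0,0.13],"spin":0}]' 0.6 12
python3 -m crank '[{"offset":[0.02,0.007,0],"spin":3},{"offset":[0.04,0.014,0],"spin":6},{"offset":[0.06,0.021,0],"spin":9},{"offset":[0.08,0.028,0],"spin":12},{"offset":[0.098,0.034,0],"spin":12.3},{"offset":[0.098,0.034,0],"spin":12.3},{"offset":[0.098,0.034,0],"spin":12.3},{"offset":[0.098,0.034,0],"spin":12.3}]' 0
python3 - <<'E'
from h import *
p,s=wrist();save(p,"w7.png");print(s["eef_pos"],s["eef_rot"])
c=cv2.resize(cv2.cvtColor(p["pixels"],cv2.COLOR_RGB2BGR)[60:250,200:440],None,fx=3.2,fy=3.2,interpolation=cv2.INTER_CUBIC);cv2.imwrite("pics/w7c.png",c)
E
```

```text
clock: 18.92
eef_pos: [515.3, 33.3, 186.9]
eef_rot: [-3.132, -0.001, 1.117]
wrist_force: [0.2, 0.9, -0.1]
finger_gap: 55.8
clock: 19.58
eef_pos: [612.6, 67.2, 186.7]
eef_rot: [-3.131, -0.001, 1.331]
wrist_force: [-0.2, 0.5, -0.7]
finger_gap: 6.9
[612.61696543  67.21491256 186.70400757] [-3.13125130e+00 -7.03556631e-04  1.33128151e+00]
```

View pics/w7c.png

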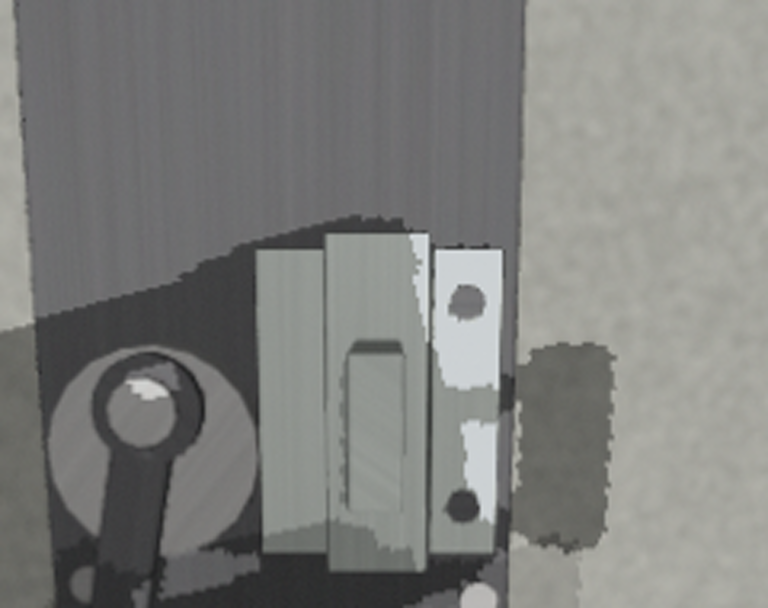

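The gap is 325–434 (≈31.5 mm), bar 325–429, centred along the jaw, and the fin lies in line with the fingers. Now descend behind the fin and push along +y of the jig.

```bash
python3 -m crank '[{"offset":[0.001,0,-0.02],"spin":0},{"offset":[0.001,0,-0.05],"spin":0},{"offset":[0.001,0,-0.08],"spin":0},{"offset":[0.001,0,-0.11],"spin":0},{"offset":[0.001,0,-0.128],"spin":0},{"offset":[0.001,0,-0.136],"spin":0},{"offset":[0.001,0,-0.136],"spin":0},{"offset":[0.001,0,-0.136],"spin":0}]' 0
python3 -m crank '[{"offset":[0.0009,0.0039,0],"spin":0},{"offset":[0.0019,0.0078,0],"spin":0},{"offset":[0.0028,0.0117,0],"spin":0},{"offset":[0.0038,0.0156,0],"spin":0},{"offset":[0.0047,0.0194,0],"spin":0},{"offset":[0.0057,0.0233,0],"spin":0},{"offset":[0.0066,0.0272,0],"spin":0},{"offset":[0.0076,0.0311,0],"spin":0}]' 0
```

```text
clock: 20.3
eef_pos: [613.9, 67.0, 52.2]
eef_rot: [-3.133, -0.001, 1.331]
wrist_force: [-0.4, 0.8, 0.2]
finger_gap: 0.4
clock: 20.97
eef_pos: [621.6, 98.5, 52.2]
eef_rot: [-3.133, -0.001, 1.331]
wrist_force: [0.0, -2.0, 2.6]
finger_gap: 0.6
```

```bash
python3 -m crank '[{"offset":[0.0014,0.0058,0],"spin":0},{"offset":[0.0028,0.0117,0],"spin":0},{"offset":[0.0043,0.0175,0],"spin":0},{"offset":[0.0057,0.0233,0],"spin":0},{"offset":[0.0071,0.0291,0],"spin":0},{"offset":[0.0085,0.035,0],"spin":0},{"offset":[0.0099,0.0408,0],"spin":0},{"offset":[0.0114,0.0466,0],"spin":0}]' 0
python3 -m crank '[{"offset":[0.0014,0.0058,0],"spin":0},{"offset":[0.0028,0.0117,0],"spin":0},{"offset":[0.0043,0.0175,0],"spin":0},{"offset":[0.0057,0.0233,0],"spin":0},{"offset":[0.0071,0.0291,0],"spin":0},{"offset":[0.0085,0.035,0],"spin":0},{"offset":[0.0099,0.0408,0],"spin":0},{"offset":[0.0114,0.0466,0],"spin":0}]' 0
python3 - <<'E'
from h import *
p,s=wrist();save(p,"w8.png");print(s["eef_pos"],s["wrist_force"])
E
```

```text
clock: 21.63
eef_pos: [633.0, 145.8, 52.1]
eef_rot: [-3.132, -0.001, 1.331]
wrist_force: [-0.6, -1.1, 0.7]
finger_gap: 0.2
clock: 22.3
eef_pos: [644.5, 193.0, 52.1]
eef_rot: [-3.132, -0.001, 1.331]
wrist_force: [-0.8, -2.6, 2.1]
finger_gap: 0.2
[644.48036101 192.99375241  52.08307735] [-0.79126364 -2.63262699  2.08595857]
```

View pics/w8.png

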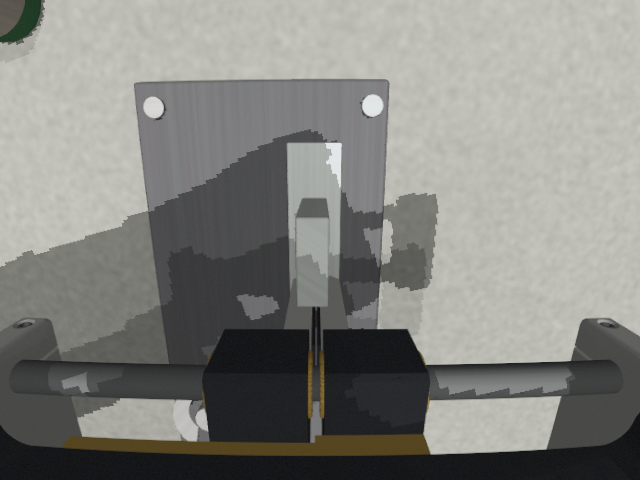

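Bar slid straight onto the long end (far edge row 143; plate edge row 81). Back off, raise, and check.

```bash
python3 -m crank '[{"offset":[-0.002,-0.01,0],"spin":0},{"offset":[-0.004,-0.015,0],"spin":0},{"offset":[-0.004,-0.015,0.02],"spin":0},{"offset":[-0.004,-0.015,0.05],"spin":0},{"offset":[-0.004,-0.03,0.08],"spin":0},{"offset":[-0.004,-0.06,0.11],"spin":0},{"offset":[-0.01,-0.10,0.14],"spin":0},{"offset":[-0.02,-0.14,0.17],"spin":0}]' 0
python3 -m crank '[{"offset":[0,-0.02,0.01],"spin":0},{"offset":[0,-0.03,0.02],"spin":0},{"offset":[0,-0.04,0.02],"spin":0},{"offset":[0,-0.04,0.02],"spin":0},{"offset":[0,-0.04,0.02],"spin":0},{"offset":[0,-0.04,0.02],"spin":0},{"offset":[0,-0.04,0.02],"spin":0},{"offset":[0,-0.04,0.02],"spin":0}]' 0
python3 - <<'E'
from an import *
p,s=wrist();save(p,"w9.png");print(s["eef_pos"]); j=plate(p,"j",[618.3,107,-.239])
np.save("j.npy",j)
c=cv2.resize(cv2.cvtColor(p["pixels"],cv2.COLOR_RGB2BGR)[20:270,180:420],None,fx=2.4,fy=2.4,interpolation=cv2.INTER_CUBIC);cv2.imwrite("pics/w9c.png",c)
E
```

```text
clock: 23.02
eef_pos: [627.5, 66.8, 212.3]
eef_rot: [-3.133, -0.002, 1.332]
wrist_force: [0.9, 0.4, -0.1]
finger_gap: 0.4
clock: 23.68
eef_pos: [627.4, 27.8, 231.6]
eef_rot: [-3.132, -0.001, 1.333]
wrist_force: [0.0, -0.3, -0.3]
finger_gap: 0.5
[627.39770047  27.77601154 231.57928081]
j [ 6.189042e+02  1.074074e+02 -2.389000e-01] n 76 res 0.16107889030299882
```

View pics/w9c.png

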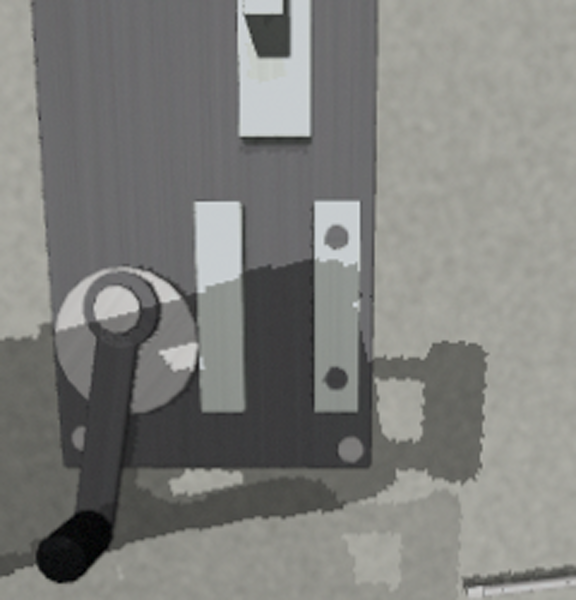

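The bar is flat on the long end, clear of jaw and rail (its near edge at row 137, theirs at 201). I'll check the gap and lever angle numerically from this view.

Run:
```python
from h import *
j=np.load("j.npy");w=j[2];R=np.array([[np.cos(w),-np.sin(w)],[np.sin(w),np.cos(w)]])
p,s=wrist();g=cv2.cvtColor(p["pixels"],cv2.COLOR_RGB2GRAY).astype(np.float32)
x=np.arange(-45,55,.25);out=[]
for y in range(-32,-2,4):
    P=np.c_[j[:2]+np.c_[x,np.full(len(x),float(y))]@R.T,np.full(len(x),40.)]
    uv=proj(p,P).astype(np.float32);v=cv2.GaussianBlur(cv2.remap(g,uv[:,0].copy(),uv[:,1].copy(),cv2.INTER_LINEAR),(0,0),2)[:,0] if 0 else cv2.remap(g,uv[:,0].copy(),uv[:,1].copy(),cv2.INTER_CUBIC)[:,0]
    v=np.convolve(v,np.ones(5)/5,"same");d=np.gradient(v)
    a=(x>-22)&(x<-2);b=(x>10)&(x<30);c=(x>-42)&(x<-24);e=(x>32)&(x<48)
    out.append([x[c][d[c].argmax()],x[a][d[a].argmin()],x[b][d[b].argmax()],x[e][d[e].argmin()]])
o=np.array(out);m=np.median(o,0);print(m,"jaw w",m[1]-m[0],"gap",m[2]-m[1],"rail w",m[3]-m[2])
B=[180,20];f=lambda a,z:(unproj(p,np.array(a)/2.4+B,z)[:,:2]-j[:2])@R
print("bar near edge",f([[239,137],[310,137]],40)); print("pivot",f([[117,309]],56),"knob top",f([[66,560]],95))
t=manip.camera("top");save(t,"top9.png")
for n in("gauge","flux_bottle","screwdriver"): print(n,[(np.round(r["location"],1).tolist(),round(r["conf"],2)) for r in manip.search_frame(t,n)[:1]])
print(manip.read_state()["clock"])
```

```text
[-31.25  -11.625  20.     39.125] jaw w 19.625 gap 31.625 rail w 19.125
bar near edge [[-10.879106    69.73834463]
 [ 18.82405704  69.61007907]]
pivot [[-62.09459165  -0.21256136]] knob top [[-79.30485194 -98.40275454]]
gauge [([643.9, 219.3, 41.1], 0.66)]
flux_bottle [([491.9, 392.4, 81.9], 0.79)]
screwdriver []
23.9833
```

```bash
python3 -c "
from cell import manip
print(manip.sign_off())"
```

```text
the job is handed in; nothing more can be done
None
```

The job is done and handed in at about 24 s on the robot's clock.

**What I did:** I pinched the lever knob and opened the jaw to about 38 mm, then laid the gauge bar flat between jaw and rail. I turned the lever back to about 0.705 rad, then pushed the bar by its fin along the bed onto the long end with shut fingers. The wrist force read 2–3 N while pushing.

**Last checks:**
- **Gap:** three readings, all inside the allowed 30 to 32.5 mm but not in full agreement. They are 31.2 mm from the knob grip position, 31.6 mm from the jaw and rail edges in the wrist picture, and about 30.7 mm from the knob seen in the picture, which is the least certain.
- **Bar:** it lies flat. Its near edge is at y ≈ 70 mm in the jig's frame, about 25 mm clear of the jaw and rail ends.
- **Bystanders:** the bottle is within 2 mm of its first reading. The network did not find the screwdriver in the final top picture; its shaft shows in the last wrist picture, but its position was not remeasured. I did not check the circuit board again. The arm did not work near the bottle, the screwdriver or the board.

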